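# Lay the welded bracket down against the stop pegs

## Robot

A 6-joint arm with a two-finger parallel gripper is mounted at the origin on the work surface. World frame = base frame: x ahead of the robot, y to its left, z up, the work surface at z = 0. Lengths are in m, angles in degrees, forces in N, time in s.
With the tool pointing down it reaches from about 0.4 to 0.825 m from the base axis. Payload 7 kg.
Tool frame: the origin (TCP) lies midway between the tips of the shut fingers; the grasp point (between the pads) lies r.grasp_offset behind it (r.grasp_offset is the distance from the TCP to the grasp point, in m); z points along the fingers, y is the direction in which the jaws open and shut (so a half turn about z gives the same grasp; the last joint's range is limited). The gripper opens to 88 mm and grips with 3 to 60 N. Pads are 19 mm wide; open, the fingers measure 130 mm over their backs; the gripper's body (78 mm by 193 mm) begins 47 mm behind the grasp point.
Start: joints at [-49.269, 20.546, 0.682, 0, -70.136, -16.507], TCP at [0.277, -0.616, 0.227] pointing down, gripper open.
Joint ranges: [-176.03, 176.03], [-82.01, 121.73], [-58.28, 71.71], [-173.87, 95.51], [-174.79, -0.11], [-173.66, 173.66]. Speed limits (degrees/s): [136.94, 136.94, 172.46, 180, 180, 180].

## Interface

Orientations are given as [roll, pitch, yaw] about the fixed x, y, z axes, in that order (R = Rz(yaw) Ry(pitch) Rx(roll)).
In Python, from plant import status, imaging, r gives the robot as it stands.
- The arm moves only by the tool apply_moves, never from a script. Its argument "moves" is a list of rows, each a list of 6 numbers: the shift along the tool's x, y, z in units of 200 mm (1.0 is 200 mm), then the turn, a rotation vector about the tool's x, y, z in units of 90 degrees (1.0 is 90 degrees). In form: [[tx, ty, tz, rx, ry, rz], ...]. A call has 1 to 12 rows; each row is the pose to reach, as a shift and turn from the pose measured when the call began, along the tool's axes at that moment; what a row does not reach only later rows make up. A row lasts 1/8 s, in which the tool goes at most 62.5 mm and 10.7 degrees, less where a joint would pass 70% of its speed; a pose out of reach is approached as far as the arm can. A call with a number of a shift or a turn outside -1 to 1 is refused whole. A call with a gripper value outside its range is refused whole. "hand" is the closure, from -1 (fully open) to 1 (shut), set as the call begins (left out, the last holds). The fingers move at their own pace and stop on an object; "grip_force" is the grip in N (left out, the last holds). Time passes only in rows, so rows that repeat a pose let the fingers close. It gives the time, the measured TCP pose, the force and the opening at its end, in the units of the state.
- status.get_state(): the state, without advancing time (a new reading comes with each control period).
- imaging.capture(name): name is "scene" or "top"; returns (picture, depth): 420x560x3 uint8, blue, green, red; 420x560 float32, m along the optical axis (not along the pixel's ray), 0 where there is no reading.
- imaging.camera_info(name): a dict with "fx", "fy", "cx", "cy" (pixels), "k1" (the pictures are not rectified: a ray, as slopes to the right and down, at radius r is drawn at 1 + k1 r^2 times it, then the intrinsics apply), "T" (4x4, takes a point from camera to world coordinates). Camera axes: x right, y up, looking along -z (the intrinsics and any distortion apply to the point x, -y, -z); pixel columns grow to the right and rows downward; lengths in m; the calibration is good to about 2 mm. A picture is of the moment at which its call begins. camera_info takes no time and is no camera call.
- r.close_job(): hands the job in, once; it reports no verdict.
The state is a dict: "time_s": time; "joints": joint angles; "qd": joint speeds; "joint_torque": joint torques, N m; "tcp_pos": TCP position; "eef_rot": TCP orientation; "contact_force": force on the tool from outside, world axes, zero at the start; "moment": the same for the moment, N m; "gripper_width": finger opening in m.
Only numpy, scipy, OpenCV 4.12 (cv2) and the standard library are available. Lean on these libraries where they do the work, as an engineer would, in place of code of your own. Each camera call takes 0.05 s, during which the arm holds its last target.

## Task

The red bracket stands upright on the rubber mat with its heel in front of two steel stop pegs. Without gripping or lifting it, tip it over forwards with the fingers (away from its side arm) and ease it all the way down, so that it lands gently on its side with the arm sticking straight up and its heel still at the pegs. Leave everything else on the bench as it is and finish clear of the bracket.

Things in the scene. Friction and masses are not known exactly. Their poses are not given: they have to be found in the camera images.
- bracket: Red welded bracket, loose, 0.5 to 0.75 kg. Upright plate 8 thick (x -8 to 0), 80 wide (y -40 to 40), 190 high (z). Foot 36 wide, 6 thick on the mat from x -8 to -63. Side arm to -x: see bracket_arm_end. Origin: middle of the heel edge (plate's lower front edge) about which it tips. z up the plate; +x its bare front, the way to tip it; at the end +x points down and the arm up.
- bracket_arm_end (a point): Middle of the outer upper edge of the bracket's arm, at x -123, z 102 of the bracket. The arm is a flat bar 36 wide (y -18 to 18) on the plate's back, from x -8 to -123, underside at z 90, flat top at z 102, braced below by a thin round strut from the plate at z 45.
- bracket_top (a point): Middle of the upper end of the bracket's plate, at x -4, z 190 of the bracket. The centre of mass is about 30 behind the heel and 80 up: the bracket stands by itself, balances at a forward lean of about 20 degrees, and beyond that falls over far too hard unless held back.
- bracket_corner (a point): Inner corner between the plate's back and the arm's top, at x -8, y 0, z 102 of the bracket. It stays open from above during the whole tipping: fingers in it can push the plate's back forwards and, past the balance point, hold back the arm's top face as it swings up.
- fixture: Black rubber mat fixed to the bench, 370 x 130, 6 thick (x -140 to 230, y -65 to 65), with two steel stop pegs 16 x 16, 20 high above the mat, centred at x -18, y +-34. Their front faces (x -10) stand just behind the bracket's plate, its foot between them, and keep the heel from skidding back. Origin: on the bench under the mat (mat top z 6); x the tipping direction.
- paint_tin: Small pale grey tin with a white label, diameter 60, height 85, standing beside the mat; origin at its underside. To be left alone.
- tape_roll: Yellow ring of tape, diameter 90, height 25, lying beside the mat on the other side from the tin; origin at its underside. To be left alone.
- offcut: Pale timber block 120 x 45 x 40; origin at its underside. To be left alone.
- oil_bottle: Grey bottle with white label and orange cap, diameter 54, height 160; origin at its underside. To be left alone.
- screw_cup: Green plastic cup, diameter 70, height 70; origin at its underside. To be left alone.
Not all that is in view belongs to the job. Of the things shaped like the bracket, the red one is meant.

How it is judged (in metres and radians):
At the end, for the whole second after the job is handed in: The bracket lies still with its plate's front face flat on the mat (within about 5 degrees), its arm pointing up, its heel from 20 mm behind to 25 mm in front of the fixture's origin line and within 25 mm of it sideways, square to the pegs within 0.2 rad (angle between bracket's own z axis and vertical above 1.48 rad and height (world z) of bracket_top below 0.03 m and height (world z) of bracket_arm_end above 0.11 m and x of bracket in the frame of fixture between -0.02 and 0.025 m and y of bracket in the frame of fixture between -0.025 and 0.025 m and angle between the y axis of bracket and the y axis of fixture, either way round below 0.2 rad and linear speed of bracket below 0.02 m/s and angular speed of bracket below 0.1 rad/s); the robot touches nothing.
It fails at once if the bracket drops or slams over (turns faster than 4 rad/s) instead of being eased down (angular speed of bracket above 4 rad/s).
It fails at once if the bracket is lifted: its heel rises more than 25 mm off the mat (height (world z) of bracket above 0.031 m).
It fails at once if the bracket is squeezed or shoved with more than 25 N (contact force between the fingers and bracket above 25 N).
It fails at once if the bracket is carried or pushed away from the pegs by more than 50 mm (distance of bracket from where it was at the start of the episode above 0.05 m).
It fails at once if any of the bystanders is moved more than 25 mm (distance of any of paint_tin, tape_roll, offcut, oil_bottle, screw_cup from where it was at the start of the episode above 0.025 m).
It also fails if it takes over 48 s, if anything falls off the work surface, if the arm or the gripper's body presses on something with over 40 N, if the wrist force passes 120 N, or if a joint passes its speed limit or range.

## Working session

There is one attempt and no reset: what is moved stays moved. The work goes in short steps, Python scripts to look and compute and a tool call to move; the robot and the scene stay as the last step left them, time stands still between calls to the robot, and variables do not carry over. Pictures are saved under pics/ and viewed, and the job is handed in when it is done.

Besides the shell and the picture viewer there is one more tool, called after ">>>" by a JSON object that holds its "op" and its "data", one argument or row to a line. apply_moves: Moves the arm, as the interface text tells. Its arguments: {"type":"object","properties":{"moves":{"type":"array","items":{"type":"array","items":{"type":"number"}}},"hand":{"type":"number"},"grip_force":{"type":"number"}},"required":["moves"]}

```bash
ls; mkdir -p pics; python3 - <<'E'
from plant import status, imaging, r
import cv2,numpy as np
print(status.get_state(), r.grasp_offset)
for n in ("scene","top"):
    p,d=imaging.capture(n); cv2.imwrite(f"pics/{n}0.png",p); np.save(f"{n}0.npy",d)
    i=imaging.camera_info(n); print(n,{k:(np.round(v,4).tolist() if k=="T" else v) for k,v in i.items()})
E
```

```text
pics
{'time_s': 0.0, 'joints': array([-4.92703916e+01,  2.05924102e+01,  6.30852880e-01, -2.15366025e-02,
       -7.01356616e+01, -1.65080725e+01]), 'qd': array([ 0.02445819, -0.09527149, -0.20240814, -0.0468979 , -0.02216442,
        0.03323035]), 'joint_torque': array([-7.67969177e-04, -5.82716739e+01,  2.93037021e+01,  6.99683726e+00,
        6.79407429e-03, -1.33301578e-04]), 'tcp_pos': array([ 0.27670485, -0.61510898,  0.22558505]), 'eef_rot': array([ 1.79901035e+02, -8.21684115e-03, -1.55785792e+02]), 'contact_force': array([ 0.53568593,  0.59424459, -0.39401201]), 'moment': array([ 0.01216377, -0.04312605, -0.02954366]), 'gripper_width': 0.08728295858596914} 0.0188
scene {'fx': 441.33345072154987, 'fy': 441.33345072154987, 'cx': 275.8310714850413, 'cy': 208.3815555018322, 'k1': -0.009790802009639126, 'T': [[0.7702, -0.4908, 0.4072, 1.0593], [0.6378, 0.5932, -0.4913, -0.6629], [-0.0004, 0.6382, 0.7699, 1.1013], [0.0, 0.0, 0.0, 1.0]]}
top {'fx': 525.803418235542, 'fy': 525.803418235542, 'cx': 271.4079908974166, 'cy': 207.62464922737328, 'k1': -0.20918270549343995, 'T': [[-0.007, 0.9954, -0.0957, 0.4031], [-1.0, -0.0063, 0.0074, -0.0347], [0.0067, 0.0958, 0.9954, 1.6929], [0.0, 0.0, 0.0, 1.0]]}
```

View pics/scene0.png

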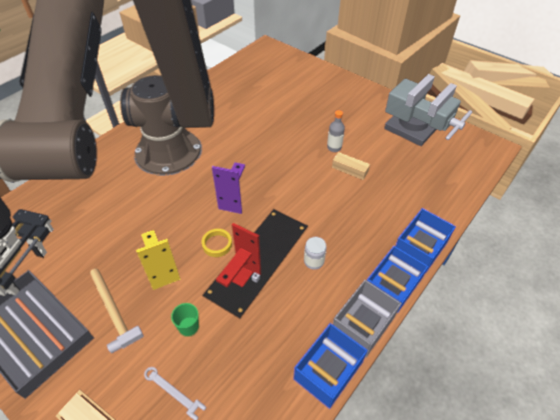

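View pics/top0.png

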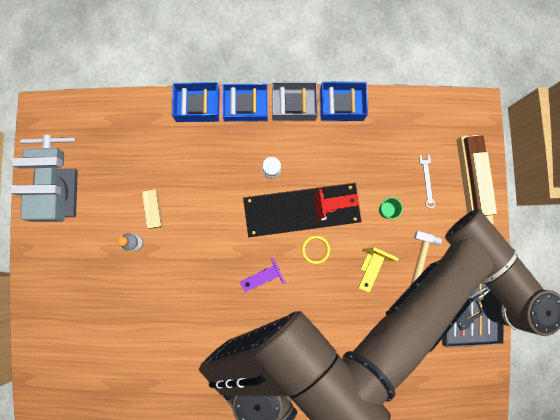

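The red bracket is at scene (243,258) and top (335,203). The lookalikes are the purple one at scene (230,187), top (262,276), and the yellow one at scene (157,258), top (374,268). I choose red: it is the one standing on the black mat. Next is a close crop and a measurement.

```bash
cat > h.py <<'E'
import numpy as np,cv2
from plant import status, imaging, r
def rays(n,uv):
    i=imaging.camera_info(n); uv=np.atleast_2d(np.array(uv,float))
    x=(uv[:,0]-i['cx'])/i['fx']; y=(uv[:,1]-i['cy'])/i['fy']
    xd,yd=x.copy(),y.copy()
    for _ in range(20):
        s=1+i['k1']*(x*x+y*y); x,y=xd/s,yd/s
    T=np.array(i['T']); d=np.stack([x,-y,-np.ones_like(x)],1)
    return T[:3,3],d@T[:3,:3].T
def onz(n,uv,z):
    o,d=rays(n,uv); t=(z-o[2])/d[:,2]; return o+d*t[:,None]
def cloud(n,mask,dep):
    v,u=np.nonzero(mask&(dep>0)); o,d=rays(n,np.stack([u,v],1)); return o+d*dep[v,u][:,None],u,v
def proj(n,P):
    i=imaging.camera_info(n);T=np.array(i['T']);q=(np.atleast_2d(P)-T[:3,3])@T[:3,:3]
    x=q[:,0]/-q[:,2];y=-q[:,1]/-q[:,2];s=1+i['k1']*(x*x+y*y)
    return np.stack([i['cx']+i['fx']*x*s,i['cy']+i['fy']*y*s],1)
def redmask(p):
    b,g,rr=[p[...,k].astype(int) for k in range(3)]
    return (rr>90)&(rr>2.2*g)&(rr>2.2*b)
E
python3 - <<'E'
from h import *
P={n:cv2.imread(f"pics/{n}0.png") for n in("scene","top")}
D={n:np.load(f"{n}0.npy") for n in P}
cv2.imwrite("pics/crop_s0.png",cv2.resize(P["scene"][195:325,190:320],None,fx=4.5,fy=4.5,interpolation=cv2.INTER_CUBIC))
cv2.imwrite("pics/crop_t0.png",cv2.resize(P["top"][170:250,235:375],None,fx=5.5,fy=5.5,interpolation=cv2.INTER_CUBIC))
# mat: 
blk=(P["top"].max(2)<60); blk=blk.astype(np.uint8)
blk[:170]=0;blk[245:]=0;blk[:,:235]=0;blk[:,370:]=0
blk|=(redmask(P["top"])).astype(np.uint8)*0
ys,xs=np.nonzero(blk); X=onz("top",np.stack([xs,ys],1),0.006)
for m in [X]:
    rect=cv2.minAreaRect((m[:,:2]*1000).astype(np.float32)); print("mat",rect,cv2.boxPoints(rect))
for n in P:
    C,u,v=cloud(n,redmask(P[n]),D[n]); print(n,len(C),C.min(0),C.max(0))
    hi=C[C[:,2]>0.17]; print("hi",len(hi),hi.mean(0),hi.min(0),hi.max(0)); 
    a=C[(C[:,2]>0.098)&(C[:,2]<0.118)]; print("arm",len(a),a.min(0),a.max(0),cv2.minAreaRect((a[:,:2]*1000).astype(np.float32)))
E
```

```text
mat ((558.2623291015625, -145.45367431640625), (126.37371063232422, 365.92462158203125), 7.228102207183838) [[ 472.55734    28.104498]
 [ 518.5979   -334.91217 ]
 [ 643.9673   -319.01184 ]
 [ 597.92676    44.00482 ]]
scene 1570 [ 0.49468879 -0.3115272   0.00363865] [ 0.60452011 -0.07776441  0.19953689]
hi 222 [ 0.56682668 -0.19231145  0.18741977] [ 0.52540043 -0.20076886  0.17051585] [ 0.60370025 -0.18058725  0.19953689]
arm 622 [ 0.52704701 -0.3115272   0.09806922] [ 0.60452011 -0.18112599  0.11799982] ((578.2559814453125, -248.73211669921875), (77.8267822265625, 121.74465942382812), 12.89374828338623)
top 641 [ 0.52224062 -0.32920226 -0.00125724] [ 0.61854301 -0.18151044  0.20209172]
hi 100 [ 0.56200708 -0.19125681  0.19223069] [ 0.52224062 -0.19959876  0.17054694] [ 0.60021013 -0.18244454  0.20209172]
arm 405 [ 0.52369047 -0.30829443  0.09857185] [ 0.59735134 -0.18315633  0.11765468] ((569.12158203125, -248.1623992919922), (74.50160217285156, 121.4529037475586), 8.239362716674805)
```

View pics/crop_s0.png

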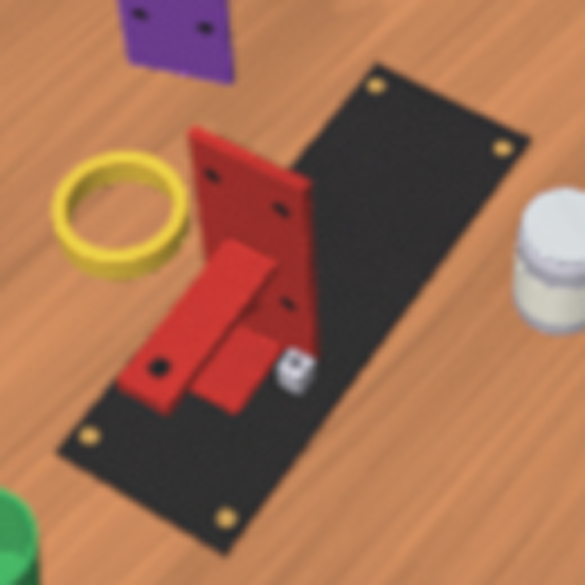

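View pics/crop_t0.png

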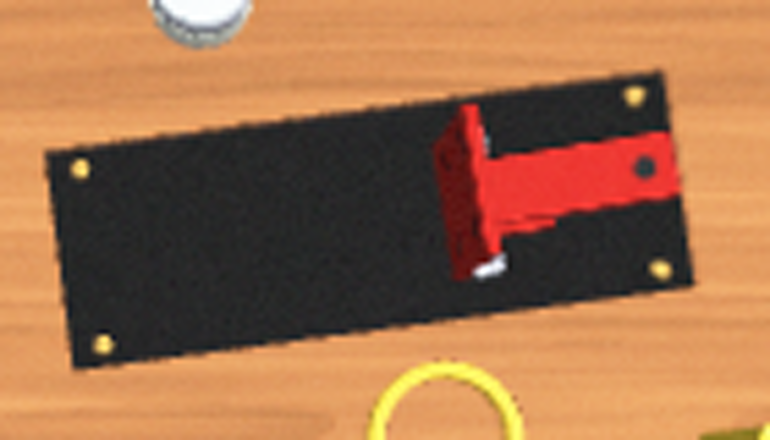

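The crop confirms it: the red bracket stands on the mat, its arm points to the mat's short end (world -y), and it tips towards world +y. Next I check the plate in the mat's frame and work out the tool poses. The jaw lies along the tipping direction, opened so the front finger pushes the plate's back and the rear finger catches the arm's top.

```bash
cat >> h.py <<'E'
YAW=np.deg2rad(97.2); O=np.array([0.5639,-0.1901,0.006])
RF=np.array([[np.cos(YAW),-np.sin(YAW),0],[np.sin(YAW),np.cos(YAW),0],[0,0,1]])
def fx(P): return (np.atleast_2d(P)-O)@RF*1000   # mm, z above mat
def wf(p): return O+RF@(np.array(p)/1000)
def show(th,e,P0=0):pass
def where():
    s=status.get_state(); f=fx(s['tcp_pos'])[0]; print("t",round(s['time_s'],2),"fix mm",f.round(1),"rot",s['eef_rot'].round(2),"F",s['contact_force'].round(2),"w",round(s['gripper_width']*1000,1)); return s
def delta(target_fix, yaw=None):
    from scipy.spatial.transform import Rotation as Ro
    s=status.get_state(); R=Ro.from_euler('xyz',s['eef_rot'],degrees=True)
    d=R.inv().apply(wf(target_fix)-s['tcp_pos'])/0.2
    out=d
    if yaw is not None: out=np.r_[d,(R.inv()*Ro.from_euler('xyz',[180,0,yaw],degrees=True)).as_rotvec()/(np.pi/2)]
    print(np.array(target_fix),"->",np.round(out,3)); return out
E
python3 - <<'E'
from h import *
for n in("scene","top"):
    p=cv2.imread(f"pics/{n}0.png");d=np.load(f"{n}0.npy")
    C,u,v=cloud(n,redmask(p),d);f=fx(C)
    for a,b in((188,200),(150,185),(120,150),(97,110),(20,90),(-5,15)):
        q=f[(f[:,2]>a)&(f[:,2]<b)]
        if len(q)>5: print(n,a,b,len(q),np.percentile(q,[3,50,97],axis=0).round(1).tolist())
# plate yaw from front/back face lines
    q=f[(f[:,2]>120)&(f[:,2]<185)]; print(np.polyfit(q[:,1],q[:,0],1))
# mat corners
c=np.array([[249.,0]]) 
print("proj mat corners",proj("top",[wf((x,y,0)) for x,y in((-140,-65),(-140,65),(230,65),(230,-65))]).round(1).tolist())
print("scene",proj("scene",[wf((x,y,0)) for x,y in((-140,-65),(-140,65),(230,65),(230,-65))]).round(1).tolist())
print("pred top ends, arm end",proj("top",[wf(x) for x in((-4,40,190),(-4,-40,190),(-123,18,102),(-123,-18,102))]).round(1).tolist())
where()
delta((-45,0,270),-172.8)
E
```

```text
scene 188 200 77 [[-5.3, -37.5, 188.2], [-1.6, -0.3, 190.0], [3.5, 36.5, 193.2]]
scene 150 185 195 [[-6.3, -38.6, 150.8], [-4.1, -5.0, 168.4], [1.7, 34.3, 184.0]]
scene 120 150 157 [[-6.7, -38.1, 120.6], [-4.0, -3.1, 135.5], [-0.3, 35.0, 149.5]]
scene 97 110 556 [[-117.4, -21.2, 98.2], [-58.5, -2.3, 102.0], [-3.1, 17.3, 106.1]]
scene 20 90 177 [[-11.6, -39.4, 21.9], [-3.4, -21.2, 54.3], [1.8, 33.9, 89.4]]
scene -5 15 253 [[-59.1, -18.6, -0.1], [-29.6, -1.6, 5.5], [-1.8, 16.5, 12.3]]
[-0.03942292 -3.91441314]
top 188 200 50 [[-5.6, -35.9, 188.1], [-1.4, 0.1, 190.6], [2.6, 35.7, 194.5]]
top 150 185 37 [[-4.7, -34.3, 154.4], [1.7, 3.4, 178.0], [3.3, 39.2, 184.6]]
top 120 150 21 [[-1.2, -21.4, 120.9], [1.6, 8.4, 137.8], [2.8, 41.6, 149.5]]
top 97 110 351 [[-115.7, -17.1, 97.5], [-65.3, 0.7, 102.6], [-17.1, 17.3, 108.0]]
top 20 90 48 [[0.4, -33.1, 23.9], [1.8, 4.6, 59.1], [2.9, 41.2, 87.4]]
top -5 15 43 [[-139.5, -29.1, -4.2], [-56.7, 12.7, 0.6], [-28.9, 19.5, 11.4]]
[-0.03765657  1.33903441]
proj mat corners [[355.2, 182.5], [361.0, 221.9], [247.6, 237.2], [242.4, 197.3]]
scene [[238.5, 318.0], [200.4, 294.7], [272.4, 208.1], [307.4, 225.2]]
pred top ends, arm end [[325.0, 215.0], [321.1, 187.6], [359.2, 205.1], [357.5, 193.5]]
t 0.1 fix mm [-385.7  338.2  219.7] rot [ 1.7991e+02 -1.0000e-02 -1.5578e+02] F [-0.02 -0.37 -0.3 ] w 87.6
[-45   0 270] -> [-2.115e+00  1.135e+00 -2.500e-01  1.000e-03 -0.000e+00  1.890e-01]
```

>>> {"op": "apply_moves", "data": {
  "moves": [
    [-0.25, 0.13, -0.25, 0, 0, 0.05],
    [-0.5, 0.27, -0.25, 0, 0, 0.1],
    [-0.75, 0.4, -0.25, 0, 0, 0.15],
    [-1, 0.54, -0.25, 0, 0, 0.19],
    [-1, 0.54, -0.25, 0, 0, 0.19]
  ],
  "hand": 0.364,
  "grip_force": 60
}}

```text
time_s: 0.72
tcp_pos: [0.4169, -0.4318, 0.2759]
eef_rot: [179.9, -0.0, -172.7]
contact_force: [0.7, -0.9, -0.9]
gripper_width: 0.0435
```

```bash
python3 -c "
from h import *
where();delta((-50,0,270),-172.8)"
```

```text
t 0.72 fix mm [-221.4  176.1  269.9] rot [ 1.7990e+02 -1.0000e-02 -1.7267e+02] F [ 0.74 -0.88 -0.9 ] w 43.5
[-50   0 270] -> [-0.882  0.855  0.001  0.001 -0.     0.001]
```

>>> {"op": "apply_moves", "data": {
  "moves": [
    [-0.2, 0.2, 0, 0, 0, 0],
    [-0.4, 0.4, 0, 0, 0, 0],
    [-0.6, 0.6, 0, 0, 0, 0],
    [-0.8, 0.75, 0, 0, 0, 0],
    [-0.88, 0.83, 0, 0, 0, 0],
    [-0.88, 0.83, 0, 0, 0, 0],
    [-0.88, 0.83, 0, 0, 0, 0]
  ]
}}

```text
time_s: 1.6
tcp_pos: [0.5696, -0.2455, 0.2759]
eef_rot: [179.9, -0.0, -172.7]
contact_force: [-0.0, -0.4, -0.2]
gripper_width: 0.028
```

```bash
python3 - <<'E'
from h import *
where();delta((-55,0,135),-172.8)
for n in("scene","top"):
    p,d=imaging.capture(n); q=p[150:330,150:360] if n=="scene" else p[130:290,200:410]
    cv2.imwrite(f"pics/{n}1.png",cv2.resize(q,None,fx=3.5,fy=3.5,interpolation=cv2.INTER_CUBIC))
E
```

```text
t 1.6 fix mm [-55.6   1.3 269.9] rot [ 1.7989e+02 -5.0000e-02 -1.7270e+02] F [-0.03 -0.38 -0.18] w 28.0
[-55   0 135] -> [-0.007  0.002  0.675  0.001 -0.001  0.001]
```

View pics/scene1.png

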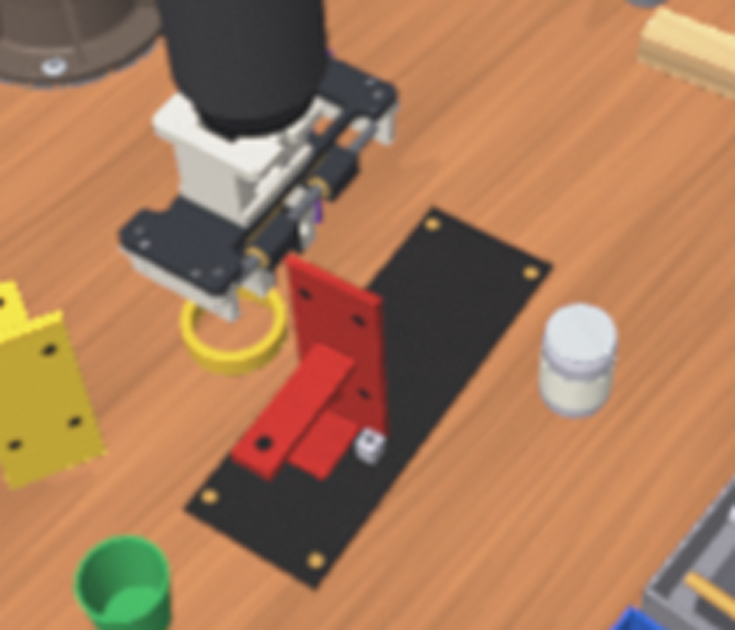

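View pics/top1.png

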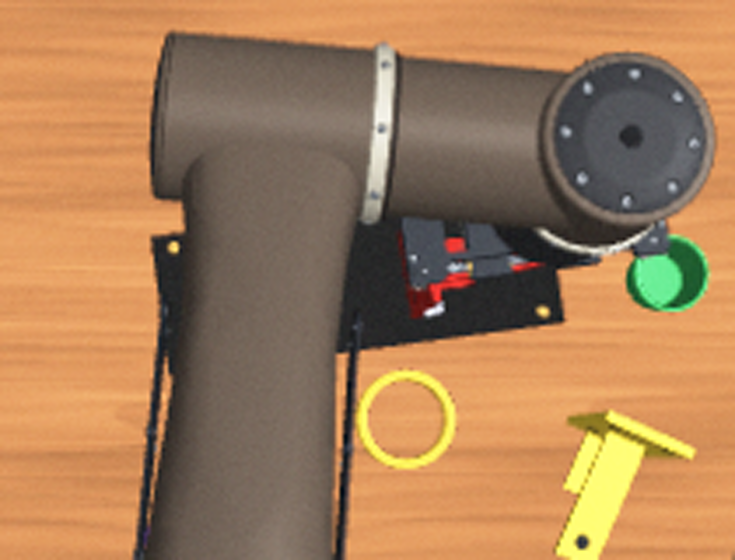

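The gripper (scene crop 270,260) hovers behind the plate over the arm, with its jaw along the mat. I lower to 145 mm above the mat and look again.

>>> {"op": "apply_moves", "data": {
  "moves": [
    [-0.005, 0, 0.2, 0, 0, 0],
    [-0.006, 0, 0.4, 0, 0, 0],
    [-0.006, 0, 0.55, 0, 0, 0],
    [-0.006, 0, 0.62, 0, 0, 0],
    [-0.006, 0, 0.62, 0, 0, 0]
  ]
}}

```text
time_s: 2.33
tcp_pos: [0.5702, -0.2459, 0.1519]
eef_rot: [179.9, -0.1, -172.8]
contact_force: [-0.8, -0.1, 0.6]
gripper_width: 0.0279
```

```bash
cat > look.py <<'E'
from h import *
import sys
k=sys.argv[1]
s=where()
p,d=imaging.capture("scene"); np.save("d.npy",d)
cv2.imwrite(f"pics/s{k}.png",cv2.resize(p[180:320,180:330],None,fx=5,fy=5,interpolation=cv2.INTER_CUBIC)[:600])
f=fx(cloud("scene",redmask(p),d)[0])
print("red max z",np.percentile(f[:,2],99.5).round(1),"max x",np.percentile(f[:,0],99).round(1))
E
python3 look.py 2
```

```text
t 2.33 fix mm [-56.2   0.8 145.9] rot [ 1.7989e+02 -8.0000e-02 -1.7278e+02] F [-0.84 -0.15  0.61] w 27.9
red max z 214.6 max x 4.1
```

View pics/s2.png

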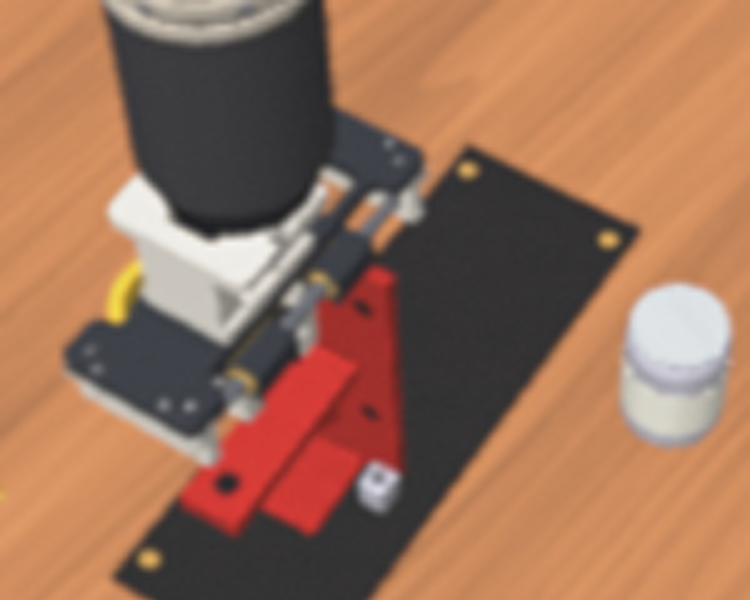

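```bash
python3 - <<'E'
from h import *
d=np.load("d.npy")
for u,v in((262,219),(262,222),(221,268),(221,270),(229,261),(239,249),(229,257)):
    o,q=rays("scene",[[u,v]]); print(u,v,fx(o+q*d[v,u]).round(1))
E
```

```text
262 219 [[ 25.1 -37.6 232.1]]
262 222 [[ 23.9 -38.1 221.5]]
221 268 [[-145.2  -38.7  235. ]]
221 270 [[-144.4  -36.6  223.4]]
229 261 [[-86.7 -11.1 164.8]]
239 249 [[-40.4  -8.1 158. ]]
229 257 [[-106.9  -32.1  225.8]]
```

```bash
cat > path.py <<'E'
from h import *
W=70.
def push(th,f,b=2.5):
    t=np.deg2rad(th); return (b-8*np.cos(t)+f*np.sin(t)-W/2, 0, 8*np.sin(t)+f*np.cos(t))
def hold(th,e,gap=0,b=2.5):
    t=np.deg2rad(th); return (b-e*np.cos(t)+(102+gap)*np.sin(t)+W/2,0,e*np.sin(t)+(102+gap)*np.cos(t))
E
python3 - <<'E'
from path import *
for th in range(0,31,3): print(th,np.round(push(th,136-4*th/24),1),np.round(hold(th,72),1))
delta((-50,0,137)); 
for th in (0,3,6,9,12): delta(push(th,136-4*th/24))
E
```

```text
0 [-40.5   0.  136. ] [-34.5   0.  102. ]
3 [-33.4   0.  135.7] [-29.1   0.  105.6]
6 [-26.3   0.  135.1] [-23.4   0.  109. ]
9 [-19.4   0.  134.1] [-17.7   0.  112. ]
12 [-12.5   0.  132.7] [-11.7   0.  114.7]
15 [ -5.7   0.  131. ] [ -5.6   0.  117.2]
18 [  1.   0. 129.] [  0.5   0.  119.3]
21 [  7.5   0.  126.6] [  6.8   0.  121. ]
24 [ 13.9   0.  123.8] [ 13.2   0.  122.5]
27 [ 20.1   0.  120.8] [ 19.7   0.  123.6]
30 [ 26.1   0.  117.4] [ 26.1   0.  124.3]
[-50   0 137] -> [-0.     0.031  0.05 ]
[-40.5   0.  136. ] -> [-0.     0.079  0.055]
[-33.39751421   0.         135.73298961] -> [-0.     0.114  0.057]
[-26.34483262   0.         135.09668358] -> [-0.    0.15  0.06]
[-19.36107118   0.         134.09555753] -> [-0.001  0.185  0.065]
[-12.46501424   0.         132.73507202] -> [-0.001  0.219  0.072]
```

>>> {"op": "apply_moves", "data": {
  "moves": [
    [0, 0.03, 0.03, 0, 0, 0],
    [0, 0.06, 0.053, 0, 0, 0],
    [0, 0.075, 0.055, 0, 0, 0],
    [0, 0.085, 0.056, 0, 0, 0],
    [0, 0.095, 0.057, 0, 0, 0],
    [0, 0.105, 0.057, 0, 0, 0],
    [0, 0.115, 0.058, 0, 0, 0],
    [0, 0.125, 0.059, 0, 0, 0],
    [0, 0.135, 0.06, 0, 0, 0],
    [0, 0.145, 0.06, 0, 0, 0],
    [0, 0.15, 0.06, 0, 0, 0],
    [0, 0.15, 0.06, 0, 0, 0]
  ]
}}

```text
time_s: 3.88
tcp_pos: [0.5671, -0.2161, 0.141]
eef_rot: [179.9, 0.0, -172.8]
contact_force: [-0.1, -0.5, 1.3]
gripper_width: 0.0277
```

```bash
cat >> look.py <<'E'
import path
# plate's right side strip (y<-22) seen from scene camera: back-face points -> lean
q=f[(f[:,1]<-24)&(f[:,1]>-44)&(f[:,2]>25)]
if len(q)>10:
    for _ in range(3):
        c=np.polyfit(q[:,2],q[:,0],1); res=q[:,0]-np.polyval(c,q[:,2]); q=q[abs(res)<6]
    print("lean deg",np.degrees(np.arctan(c[0])).round(1),"x at z0",c[1].round(1),len(q),"zmax",q[:,2].max().round(1))
foot=f[(f[:,2]<45)&(f[:,0]<-20)]
if len(foot)>20: 
    c=np.polyfit(foot[:,0],foot[:,2],1); print("foot slope deg",np.degrees(np.arctan(-c[0])).round(1),len(foot))
arm=f[(f[:,0]<-50)&(f[:,2]>90)&(abs(f[:,1])<22)]
if len(arm)>20:
    c=np.polyfit(arm[:,0],arm[:,2],1); print("arm slope deg",np.degrees(np.arctan(-c[0])).round(1),len(arm))
E
python3 look.py 3
```

```text
t 3.88 fix mm [-2.62e+01  1.00e-01  1.35e+02] rot [ 1.7993e+02  1.0000e-02 -1.7276e+02] F [-0.12 -0.55  1.3 ] w 27.7
red max z 190.8 max x 12.2
lean deg 3.8 x at z0 -2.4 208 zmax 191.6
foot slope deg 3.5 166
arm slope deg 2.9 269
```

View pics/s3.png

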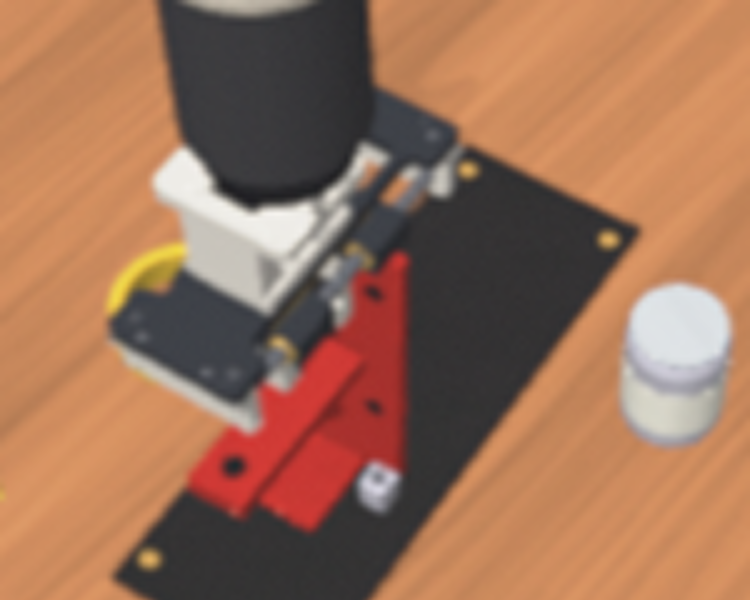

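```bash
python3 - <<'E'
from path import *
for th in (8,10,12,14,16): delta(push(th,136-4*th/24))
E
```

```text
[-21.68016695   0.         134.46948473] -> [-0.     0.023  0.003]
[-17.05172349   0.         133.68169358] -> [-0.     0.046  0.007]
[-12.46501424   0.         132.73507202] -> [-0.     0.069  0.012]
[ -7.92547243   0.         131.63157058] -> [-0.001  0.092  0.017]
[ -3.43844613   0.         130.37332497] -> [-0.001  0.114  0.023]
```

>>> {"op": "apply_moves", "data": {
  "moves": [
    [0, 0.011, 0.001, 0, 0, 0],
    [0, 0.023, 0.003, 0, 0, 0],
    [0, 0.034, 0.005, 0, 0, 0],
    [0, 0.046, 0.007, 0, 0, 0],
    [0, 0.057, 0.009, 0, 0, 0],
    [0, 0.069, 0.012, 0, 0, 0],
    [0, 0.08, 0.014, 0, 0, 0],
    [0, 0.092, 0.017, 0, 0, 0],
    [0, 0.103, 0.02, 0, 0, 0],
    [0, 0.114, 0.023, 0, 0, 0],
    [0, 0.114, 0.023, 0, 0, 0]
  ]
}}

```text
time_s: 5.3
tcp_pos: [0.5642, -0.1933, 0.1363]
eef_rot: [179.9, 0.0, -172.7]
contact_force: [-0.4, -0.6, 0.8]
gripper_width: 0.028
```

```bash
python3 look.py 4
```

```text
t 5.3 fix mm [ -3.2   0.2 130.3] rot [ 179.93    0.   -172.75] F [-0.43 -0.56  0.79] w 28.0
red max z 192.3 max x 38.3
lean deg 11.9 x at z0 -2.3 223 zmax 190.0
foot slope deg 10.7 155
arm slope deg 9.2 201
```

View pics/s4.png

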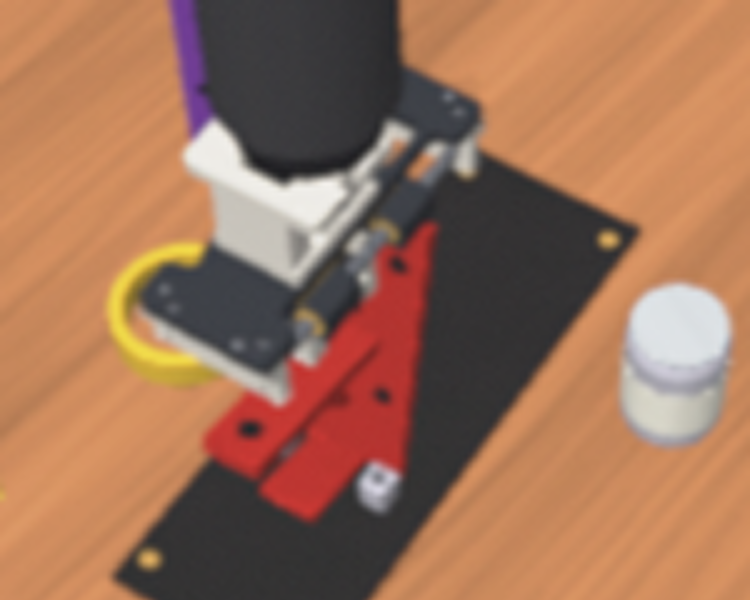

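Lean is about 11.5° against 16° nominal, so the fingertips are narrower than the backs: half-width about 25 mm at this opening. I open the jaw to 42 mm while backing off 7 mm, which keeps the rear finger well out along the arm.

>>> {"op": "apply_moves", "data": {
  "moves": [
    [0, -0.018, 0, 0, 0, 0],
    [0, -0.035, 0, 0, 0, 0],
    [0, -0.035, 0, 0, 0, 0],
    [0, -0.035, 0, 0, 0, 0]
  ],
  "hand": 0.045
}}

```text
time_s: 5.85
tcp_pos: [0.565, -0.2005, 0.1363]
eef_rot: [179.9, 0.0, -172.8]
contact_force: [0.4, -0.6, -0.5]
gripper_width: 0.0417
```

```bash
python3 look.py 5; python3 - <<'E'
from h import *
p=cv2.imread("pics/s5.png");cv2.imwrite("pics/s5b.png",cv2.resize(p[220:480,180:480],None,fx=2.2,fy=2.2))
E
```

```text
t 5.85 fix mm [-10.5   0.2 130.3] rot [ 179.93    0.   -172.77] F [ 0.35 -0.58 -0.54] w 41.7
red max z 198.8 max x 39.1
lean deg 11.3 x at z0 -1.3 205 zmax 187.5
foot slope deg 12.0 156
arm slope deg 9.3 182
```

View pics/s5b.png

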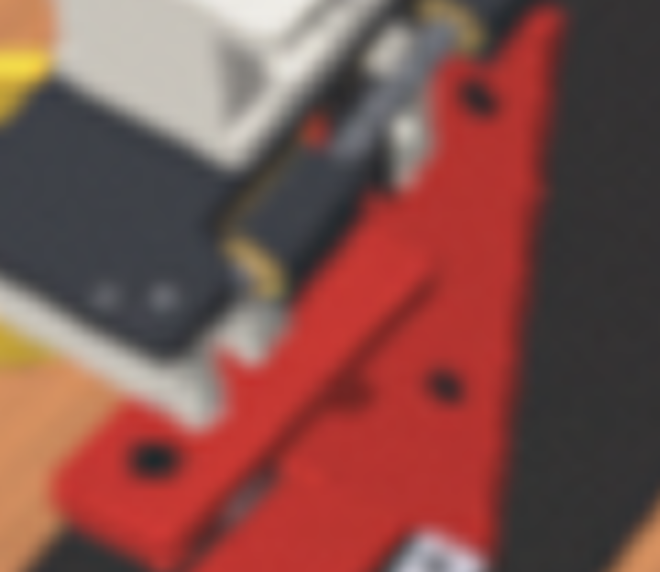

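```bash
cat > path.py <<'E'
from h import *
def push(th,f):
    t=np.deg2rad(th); return (-28.7-8*np.cos(t)+f*np.sin(t), 0, 8*np.sin(t)+f*np.cos(t))
def hold(th,e,gap=0):
    t=np.deg2rad(th); return (35-e*np.cos(t)+(102+gap)*np.sin(t),0,e*np.sin(t)+(102+gap)*np.cos(t))
E
python3 - <<'E'
from path import *
for th in (12,15,18,21,24,27): print(th,np.round(push(th,130),1),np.round(hold(th,66.5,0),1))
for th in (12,13,14,15,16,17): delta(push(th,131))
E
```

```text
12 [ -9.5   0.  128.8] [ -8.8   0.  113.6]
15 [ -2.8   0.  127.6] [ -2.8   0.  115.7]
18 [  3.9   0.  126.1] [  3.3   0.  117.6]
21 [ 10.4   0.  124.2] [  9.5   0.  119.1]
24 [ 16.9   0.  122. ] [ 15.7   0.  120.2]
27 [ 23.2   0.  119.5] [ 22.1   0.  121.1]
[ -9.28874931   0.         129.80062922] -> [-0.001  0.005  0.002]
[ -7.0263724    0.         129.44208692] -> [-0.001  0.017  0.004]
[ -4.77059749   0.         129.04411531] -> [-0.001  0.028  0.006]
[ -2.5221117   0.        128.6068356] -> [-0.001  0.039  0.008]
[ -0.28159996   0.         128.13038101] -> [-0.001  0.051  0.011]
[  1.95025527   0.         127.61489667] -> [-0.001  0.062  0.013]
```

>>> {"op": "apply_moves", "data": {
  "moves": [
    [0, 0.008, 0.002, 0, 0, 0],
    [0, 0.017, 0.004, 0, 0, 0],
    [0, 0.028, 0.006, 0, 0, 0],
    [0, 0.039, 0.008, 0, 0, 0],
    [0, 0.051, 0.011, 0, 0, 0],
    [0, 0.062, 0.014, 0, 0, 0],
    [0, 0.062, 0.014, 0, 0, 0]
  ]
}}

```text
time_s: 6.78
tcp_pos: [0.5634, -0.1879, 0.1334]
eef_rot: [179.9, -0.0, -172.8]
contact_force: [-0.4, -0.3, 0.1]
gripper_width: 0.0417
```

```bash
python3 look.py 6
```

```text
t 6.78 fix mm [  2.2   0.2 127.4] rot [ 179.92   -0.   -172.75] F [-0.36 -0.28  0.1 ] w 41.7
red max z 189.7 max x 59.1
lean deg 17.4 x at z0 -2.9 223 zmax 185.2
foot slope deg 16.8 143
arm slope deg 13.5 142
```

>>> {"op": "apply_moves", "data": {
  "moves": [
    [0, 0.01, 0.004, 0, 0, 0],
    [0, 0.02, 0.008, 0, 0, 0],
    [0, 0.03, 0.012, 0, 0, 0],
    [0, 0.04, 0.017, 0, 0, 0],
    [0, 0.05, 0.022, 0, 0, 0],
    [0, 0.06, 0.026, 0, 0, 0],
    [0, 0.07, 0.03, 0, 0, 0],
    [0, 0.08, 0.031, 0, 0, 0],
    [0, 0.09, 0.031, 0, 0, 0],
    [0, 0.1, 0.031, 0, 0, 0],
    [0, 0.1, 0.031, 0, 0, 0]
  ]
}}

```text
time_s: 8.2
tcp_pos: [0.5621, -0.169, 0.1298]
eef_rot: [-179.9, 0.2, -172.7]
contact_force: [-2.9, -1.7, 14.2]
gripper_width: 0.0421
```

```bash
python3 look.py 7
```

```text
t 8.2 fix mm [ 21.1  -0.9 123.8] rot [-1.7994e+02  1.6000e-01 -1.7269e+02] F [-2.9  -1.74 14.18] w 42.1
red max z 178.9 max x 101.3
lean deg 27.5 x at z0 -3.1 236 zmax 173.3
foot slope deg 26.5 108
arm slope deg -17.2 69
```

View pics/s7.png

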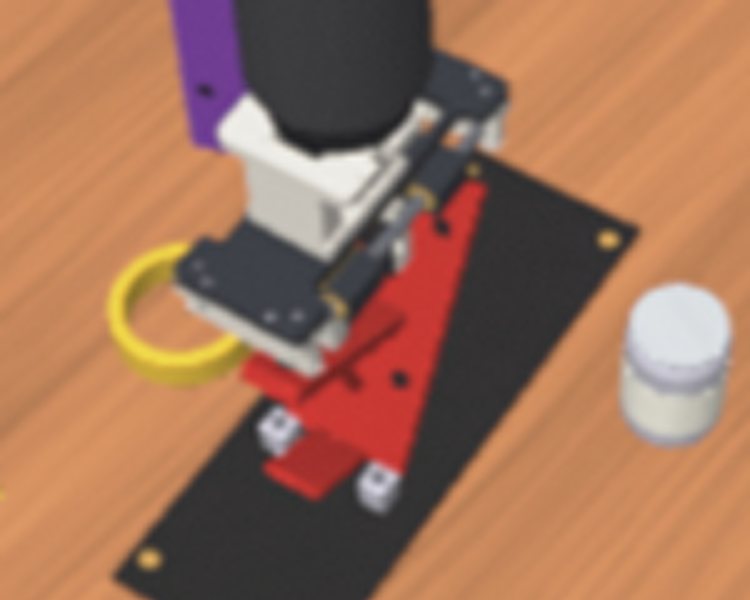

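```bash
python3 look.py 7c; python3 - <<'E'
from h import *
d=np.load("d.npy")
where()
p,d=imaging.capture("scene")
f,u,v=cloud("scene",redmask(p),d)
f=fx(f)
q=f[(f[:,0]<-20)&(f[:,2]>100)];print(len(q),q[q[:,0].argsort()][::6].round(0).tolist())
for uu,vv in ((243,244),(246,246),(247,240),(240,252),(243,253),(259,232)):
    o,r_=rays("scene",[[uu,vv]]);print(uu,vv,fx(o+r_*d[vv,uu]).round(1),p[vv,uu])
E
```

```text
t 8.25 fix mm [ 21.1  -0.9 123.8] rot [-1.7994e+02  1.6000e-01 -1.7269e+02] F [-3.52 -1.09 13.16] w 42.0
red max z 192.4 max x 91.3
lean deg 27.3 x at z0 -2.4 246 zmax 172.3
foot slope deg 28.4 106
arm slope deg -20.4 64
t 8.3 fix mm [ 21.1  -0.8 123.7] rot [-1.7994e+02  1.6000e-01 -1.7270e+02] F [-3.4  -1.65 14.3 ] w 42.0
103 [[-62.0, -3.0, 140.0], [-61.0, -9.0, 144.0], [-60.0, 4.0, 141.0], [-60.0, 4.0, 145.0], [-59.0, -17.0, 147.0], [-58.0, 8.0, 149.0], [-57.0, -19.0, 147.0], [-57.0, 6.0, 148.0], [-55.0, -12.0, 148.0], [-54.0, 5.0, 146.0], [-52.0, -3.0, 146.0], [-51.0, -20.0, 135.0], [-49.0, -4.0, 142.0], [-47.0, -18.0, 143.0], [-44.0, -18.0, 134.0], [-35.0, -18.0, 127.0], [-26.0, -15.0, 132.0], [-21.0, -11.0, 127.0]]
243 244 [[-59.8 -39.2 227.5]] [56 53 52]
246 246 [[-15.7 -11.9 144.4]] [152 158 161]
247 240 [[-33.3 -31.2 206.6]] [ 84 119 141]
240 252 [[-68.5 -34.5 200.5]] [184 192 196]
243 253 [[-64.2 -40.  195.2]] [160 166 182]
259 232 [[ 45.5 -11.5 135.9]] [122 127 132]
```

The reading holds steady at about 14 N up. The fingers are wedged lightly between plate and arm, so the heel-side geometry is a few mm off. I ease straight up to relieve it.

>>> {"op": "apply_moves", "data": {
  "moves": [
    [0, 0.001, -0.004, 0, 0, 0],
    [0, 0.003, -0.007, 0, 0, 0],
    [0, 0.004, -0.01, 0, 0, 0],
    [0, 0.004, -0.01, 0, 0, 0]
  ]
}}

```text
time_s: 8.85
tcp_pos: [0.562, -0.1682, 0.1316]
eef_rot: [-179.9, 0.1, -172.7]
contact_force: [1.7, 0.9, 1.1]
gripper_width: 0.042
```

```bash
python3 look.py 8
```

```text
t 8.85 fix mm [ 22.   -0.9 125.6] rot [-1.7995e+02  1.5000e-01 -1.7269e+02] F [1.68 0.91 1.11] w 42.0
red max z 177.3 max x 95.7
lean deg 28.0 x at z0 -1.8 215 zmax 170.7
foot slope deg 25.4 102
arm slope deg -25.6 58
```

```bash
cat >> path.py <<'E'
def hold(th,e=76,C=44):
    t=np.deg2rad(th); return np.array((C-e*np.cos(t)+102*np.sin(t),0,e*np.sin(t)+102*np.cos(t)))
def rel(ths,th0):
    for t in ths: d=hold(t)-hold(th0); print(t,"ty %.3f tz %.3f"%(d[0]/200,-d[2]/200))
E
python3 -c "
from path import *
print(hold(27));rel(range(28,52,2),27)"
```

```text
[ 22.59053514   0.         125.38594345]
28 ty 0.011 tz -0.002
30 ty 0.033 tz -0.005
32 ty 0.055 tz -0.007
34 ty 0.077 tz -0.008
36 ty 0.099 tz -0.009
38 ty 0.122 tz -0.009
40 ty 0.144 tz -0.008
42 ty 0.166 tz -0.006
44 ty 0.188 tz -0.004
46 ty 0.210 tz -0.001
48 ty 0.232 tz 0.003
50 ty 0.253 tz 0.008
```

>>> {"op": "apply_moves", "data": {
  "moves": [
    [0, 0.011, -0.002, 0, 0, 0],
    [0, 0.022, -0.004, 0, 0, 0],
    [0, 0.033, -0.005, 0, 0, 0],
    [0, 0.044, -0.006, 0, 0, 0],
    [0, 0.055, -0.007, 0, 0, 0],
    [0, 0.066, -0.008, 0, 0, 0],
    [0, 0.077, -0.008, 0, 0, 0],
    [0, 0.088, -0.009, 0, 0, 0],
    [0, 0.1, -0.009, 0, 0, 0],
    [0, 0.1, -0.009, 0, 0, 0]
  ]
}}

```text
time_s: 10.15
tcp_pos: [0.5594, -0.1482, 0.1333]
eef_rot: [-179.9, 0.1, -172.7]
contact_force: [-0.8, 1.6, 0.9]
gripper_width: 0.0417
```

```bash
python3 look.py 9
```

```text
t 10.15 fix mm [ 42.1  -0.8 127.3] rot [-1.7995e+02  1.4000e-01 -1.7268e+02] F [-0.77  1.61  0.94] w 41.7
red max z 197.3 max x 123.4
lean deg 35.7 x at z0 1.7 135 zmax 137.1
foot slope deg 37.0 74
```

View pics/s9.png

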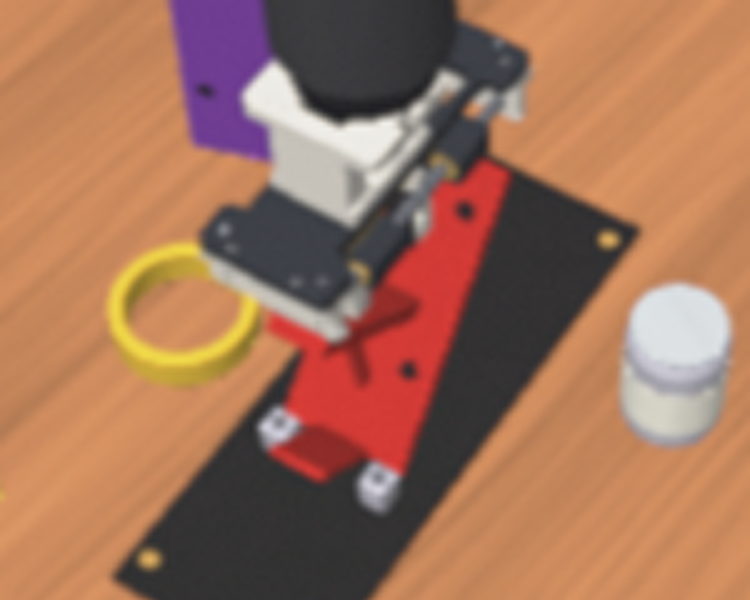

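The lean is about 36.5°, as planned, and only 2 N rests on the fingers. The heel sits at the pegs (crop 280,430 and 378,485). I continue lowering.

```bash
python3 -c "
from path import *
print(hold(36.3));rel(range(38,62,2),36.3)"
```

```text
[ 43.13479479   0.         127.19768638]
38 ty 0.019 tz 0.000
40 ty 0.041 tz 0.001
42 ty 0.063 tz 0.003
44 ty 0.085 tz 0.005
46 ty 0.107 tz 0.008
48 ty 0.129 tz 0.012
50 ty 0.151 tz 0.017
52 ty 0.172 tz 0.023
54 ty 0.194 tz 0.029
56 ty 0.215 tz 0.036
58 ty 0.235 tz 0.043
60 ty 0.256 tz 0.052
```

>>> {"op": "apply_moves", "data": {
  "moves": [
    [0, 0.019, 0, 0, 0, 0],
    [0, 0.036, 0.001, 0, 0, 0],
    [0, 0.052, 0.002, 0, 0, 0],
    [0, 0.069, 0.003, 0, 0, 0],
    [0, 0.085, 0.005, 0, 0, 0],
    [0, 0.102, 0.007, 0, 0, 0],
    [0, 0.118, 0.01, 0, 0, 0],
    [0, 0.134, 0.013, 0, 0, 0],
    [0, 0.151, 0.017, 0, 0, 0],
    [0, 0.167, 0.021, 0, 0, 0],
    [0, 0.183, 0.026, 0, 0, 0],
    [0, 0.194, 0.029, 0, 0, 0]
  ]
}}

```text
time_s: 11.7
tcp_pos: [0.5544, -0.1095, 0.1274]
eef_rot: [-179.9, 0.1, -172.7]
contact_force: [-1.7, 3.1, 0.6]
gripper_width: 0.0421
```

```bash
python3 look.py 10;python3 -c "
from path import *
print(hold(54));rel(range(56,80,2),54)"
```

```text
t 11.7 fix mm [ 81.1  -0.7 121.4] rot [-1.7995e+02  1.4000e-01 -1.7268e+02] F [-1.71  3.06  0.59] w 42.1
red max z 133.1 max x 157.7
lean deg 43.1 x at z0 27.4 51 zmax 76.1
[ 81.84805425   0.         121.43938731]
56 ty 0.021 tz 0.007
58 ty 0.042 tz 0.015
60 ty 0.062 tz 0.023
62 ty 0.083 tz 0.032
64 ty 0.103 tz 0.042
66 ty 0.122 tz 0.053
68 ty 0.141 tz 0.064
70 ty 0.160 tz 0.076
72 ty 0.178 tz 0.088
74 ty 0.196 tz 0.101
76 ty 0.214 tz 0.115
78 ty 0.231 tz 0.129
```

View pics/s10.png

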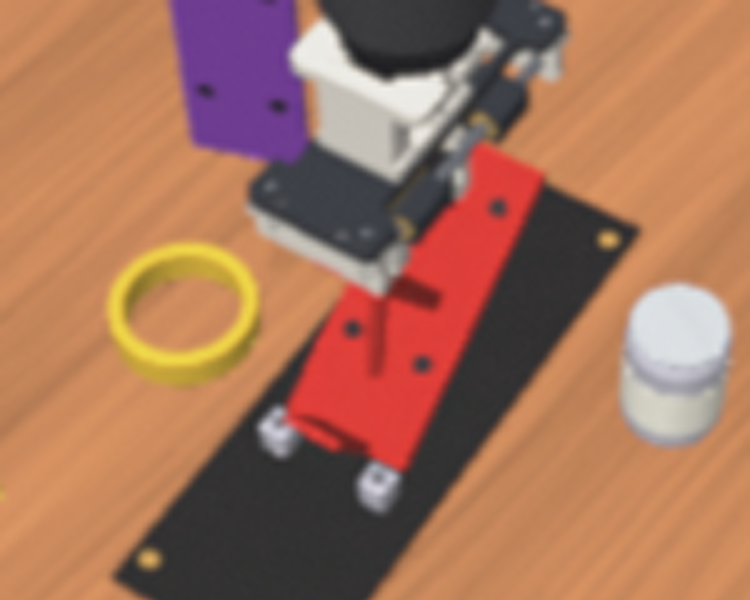

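At about 54° the bracket follows smoothly on 3.5 N. I continue.

>>> {"op": "apply_moves", "data": {
  "moves": [
    [0, 0.016, 0.005, 0, 0, 0],
    [0, 0.032, 0.011, 0, 0, 0],
    [0, 0.047, 0.017, 0, 0, 0],
    [0, 0.062, 0.023, 0, 0, 0],
    [0, 0.078, 0.03, 0, 0, 0],
    [0, 0.093, 0.037, 0, 0, 0],
    [0, 0.108, 0.045, 0, 0, 0],
    [0, 0.122, 0.053, 0, 0, 0],
    [0, 0.136, 0.061, 0, 0, 0],
    [0, 0.15, 0.07, 0, 0, 0],
    [0, 0.164, 0.078, 0, 0, 0],
    [0, 0.178, 0.088, 0, 0, 0]
  ]
}}

```text
time_s: 13.25
tcp_pos: [0.5501, -0.0738, 0.1096]
eef_rot: [-180.0, 0.2, -172.7]
contact_force: [-1.3, 4.1, -2.1]
gripper_width: 0.0418
```

```bash
python3 look.py 11;python3 -c "
from path import *
print(hold(72));rel(range(74,97,2),71.5)"
```

```text
t 13.25 fix mm [117.1  -0.9 103.6] rot [-1.7996e+02  1.6000e-01 -1.7267e+02] F [-1.26  4.06 -2.11] w 41.8
red max z 106.1 max x 186.3
lean deg 32.1 x at z0 96.7 21 zmax 47.8
[117.52247309   0.         103.80002866]
74 ty 0.022 tz 0.016
76 ty 0.040 tz 0.030
78 ty 0.057 tz 0.044
80 ty 0.073 tz 0.059
82 ty 0.089 tz 0.075
84 ty 0.104 tz 0.091
86 ty 0.119 tz 0.108
88 ty 0.133 tz 0.125
90 ty 0.147 tz 0.142
92 ty 0.160 tz 0.160
94 ty 0.172 tz 0.179
96 ty 0.184 tz 0.198
```

View pics/s11.png

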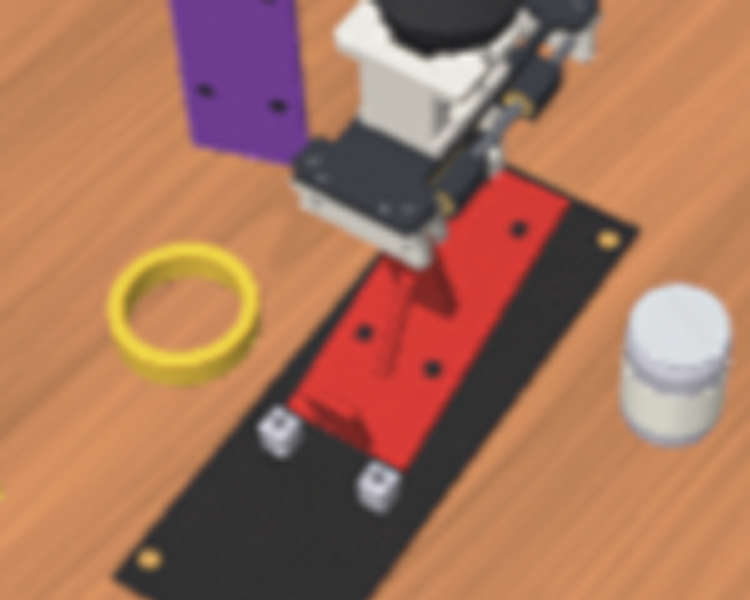

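>>> {"op": "apply_moves", "data": {
  "moves": [
    [0, 0.014, 0.01, 0, 0, 0],
    [0, 0.028, 0.02, 0, 0, 0],
    [0, 0.041, 0.03, 0, 0, 0],
    [0, 0.053, 0.041, 0, 0, 0],
    [0, 0.065, 0.052, 0, 0, 0],
    [0, 0.077, 0.063, 0, 0, 0],
    [0, 0.088, 0.074, 0, 0, 0],
    [0, 0.098, 0.085, 0, 0, 0],
    [0, 0.108, 0.096, 0, 0, 0],
    [0, 0.117, 0.105, 0, 0, 0],
    [0, 0.124, 0.112, 0, 0, 0],
    [0, 0.13, 0.118, 0, 0, 0]
  ]
}}

```text
time_s: 14.8
tcp_pos: [0.5468, -0.0481, 0.0859]
eef_rot: [-179.9, 0.2, -172.7]
contact_force: [-0.0, -0.4, -0.9]
gripper_width: 0.0418
```

```bash
python3 look.py 12
```

```text
t 14.8 fix mm [143.   -0.8  79.9] rot [-1.7993e+02  1.5000e-01 -1.7267e+02] F [-0.03 -0.37 -0.89] w 41.8
red max z 83.3 max x 192.6
```

View pics/s12.png

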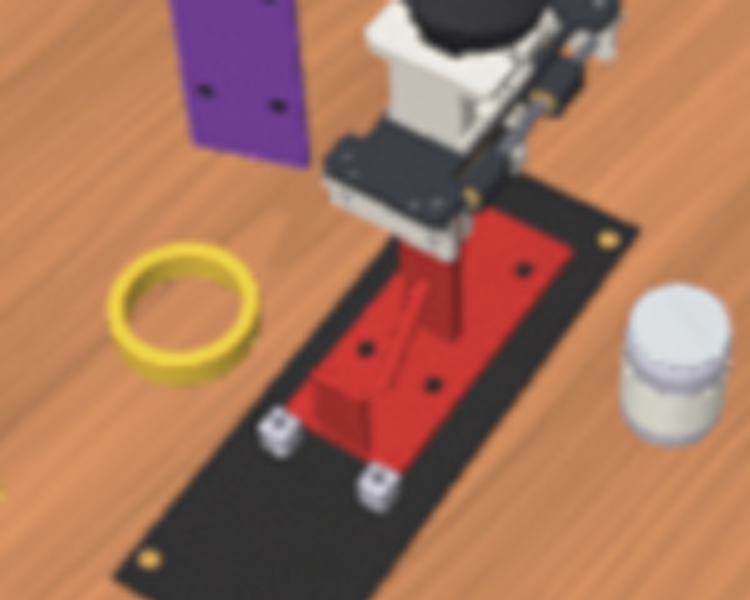

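The contact force is gone and the plate looks flat on the mat, with the arm up (crop 430,290) and the heel at the pegs. I move 8 mm forward, off the arm, then straight up.

>>> {"op": "apply_moves", "data": {
  "moves": [
    [0, 0.01, 0, 0, 0, 0],
    [0, 0.025, 0, 0, 0, 0],
    [0, 0.04, 0, 0, 0, 0],
    [0, 0.04, -0.05, 0, 0, 0],
    [0, 0.04, -0.15, 0, 0, 0],
    [0, 0.04, -0.3, 0, 0, 0],
    [0, 0.04, -0.5, 0, 0, 0],
    [0, 0.04, -0.7, 0, 0, 0],
    [0, 0.04, -0.85, 0, 0, 0],
    [0, 0.04, -0.85, 0, 0, 0],
    [0, 0.04, -0.85, 0, 0, 0]
  ]
}}

```text
time_s: 16.23
tcp_pos: [0.5447, -0.04, 0.2556]
eef_rot: [-180.0, 0.1, -172.7]
contact_force: [-0.9, 0.6, -0.4]
gripper_width: 0.0423
```

>>> {"op": "apply_moves", "data": {
  "moves": [
    [0, 0.2, 0, 0, 0, 0],
    [0, 0.45, 0, 0, 0, 0],
    [0, 0.7, 0, 0, 0, 0],
    [0, 0.7, 0, 0, 0, 0],
    [0, 0.7, 0, 0, 0, 0]
  ]
}}

```text
time_s: 16.85
tcp_pos: [0.5264, 0.0987, 0.2546]
eef_rot: [-179.9, 0.0, -172.6]
contact_force: [0.2, -0.7, 0.1]
gripper_width: 0.0417
```

```bash
python3 look.py 13; python3 - <<'E'
from h import *
p,d=imaging.capture("scene")
cv2.imwrite("pics/s14.png",p)
f=fx(cloud("scene",redmask(p),d)[0]); f=f[(f[:,0]>-80)&(f[:,0]<240)&(abs(f[:,1])<65)]
pl=f[(f[:,2]<16)&(f[:,2]>2)]; print("plate",len(pl),np.percentile(pl,[1,50,99],axis=0).round(1).tolist())
q=pl[pl[:,2]>4]; A=np.c_[q[:,:2],np.ones(len(q))]; print("tilt",np.degrees(np.linalg.lstsq(A,q[:,2],rcond=None)[0][:2]).round(2))
print(cv2.minAreaRect(pl[:,:2].astype(np.float32)),"armtop z",np.percentile(f[:,2],[97,99,99.8]).round(1))
E
```

```text
t 16.85 fix mm [291.3   1.  248.6] rot [-1.7992e+02  3.0000e-02 -1.7263e+02] F [ 0.19 -0.7   0.1 ] w 41.7
red max z 124.9 max x 192.1
plate 1026 [[-2.5, -40.3, 2.7], [82.6, -11.5, 7.8], [185.6, 39.3, 14.1]]
tilt [ 0.02 -0.  ]
((92.60899353027344, -0.5605392456054688), (196.77923583984375, 98.96240234375), 6.40852689743042) armtop z [119.8 123.3 125.1]
```

View pics/s14.png

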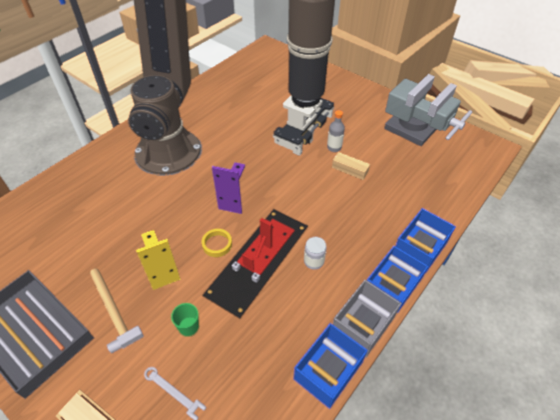

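```bash
python3 - <<'E'
from h import *
p,d=imaging.capture("top")
m=redmask(p);f=fx(onz("top",np.argwhere(m)[:,::-1],0.014)); f=f[(f[:,0]>-40)&(f[:,0]<230)&(abs(f[:,1])<65)]
print("top",len(f),np.percentile(f,[1,99],axis=0).round(1).tolist())
p,d=imaging.capture("scene")
m=redmask(p);f=fx(cloud("scene",m,d)[0]);f=f[(f[:,2]<16)&(f[:,2]>2)&(f[:,0]>-20)&(f[:,0]<210)&(abs(f[:,1])<60)]
xs=np.arange(15,180,10);lo=[np.percentile(f[(f[:,0]>x-5)&(f[:,0]<x+5),1],4) for x in xs]
print("edge slope deg",np.degrees(np.polyfit(xs,lo,1)[0]).round(2))
where()
E
```

```text
top 1507 [[-6.0, -38.5, 8.0], [184.9, 41.9, 8.0]]
edge slope deg -0.21
t 17.05 fix mm [290.3   0.6 249.2] rot [-1.7994e+02  9.0000e-02 -1.7276e+02] F [-0.46  0.07 -0.41] w 41.5
```

```bash
python3 -c "
from plant import r; print(r.close_job())"
```

```text
the job is handed in; nothing more can be done
None
```

I tipped the red bracket over its heel and eased it down onto its front face. The job was handed in at about 17 s of the 48 s allowed; `close_job` gave no verdict.

**How it was done:** The front finger pushed on the plate's back until past the balance point. The rear finger then held back the arm's top face all the way down, with about 5 N at most. The bracket was never gripped or lifted.

**Last checks:**

| Check | Result |
|---|---|
| Plate | flat within about 0.1° |
| Arm | straight up, its end about 125 mm above the mat |
| Heel | 2 to 6 mm behind the origin line (20 mm allowed) |
| Sideways | within about 2 mm of the line |
| Squareness, from a straight-line fit to one plate edge | about 0.2° off |
| Bystanders | none visibly moved when checked by eye in the scene picture |
| Gripper | clear of everything, contact force about zero |

**What disagreed:**
- **Fingertip width:** my first estimate was wrong, so the lean at first came out smaller than planned. I corrected it by opening the jaw further.
- **Light wedging:** near 26° of lean the fingers wedged between plate and arm at about 14 N. I relieved that by rising 2 mm. It stayed under the 25 N limit in every reading I took, but I only read the force at the end of each move.
- **Squareness by rectangle:** a rough bounding-rectangle fit gave 6.4° instead of 0.2°. I put that down to stray points; even 6.4° is within the 0.2 rad (11.5°) allowed.

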